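# Fit the last push rivet of a kitchen machine's fan grille

## Task

The cooking machine lies upside down and the fan grille on its underside is being put back. Take the nylon push rivet parked in the wooden trivet and, feeling for the floating nut block that has shifted a little under the grille's empty hole, seat it there with its cap flat on the plate; then push its pin down flush to spread it, and push flush the pin of the other rivet that still stands up. Press gently, the grille is brittle, and leave the screws and everything else where they are.

Things in the scene. Friction and masses are not known exactly. Their poses are not given: they have to be found in the camera images.
- machine: Base of a countertop cooking machine lying upside down, fixed: dark block 300 mm along its x, 260 mm along its y, its flat underside up, level, 100 mm above the worktop. Four rubber feet, 26 mm diameter, 8 mm high, at x +-128, y +-110 mm. A tablet console sticks out to x = +270 mm below the underside's level. Origin: on the worktop under the block's centre, z up.
- grille (a point): Centre of the top face of the dark grey slotted fan grille plate (150 x 200 mm, 4 mm thick, hollow below) in the machine's underside, level with it; axes as the machine's. Four rivet holes at x +-55, y +-80 mm from here. The plate is brittle: it and the rivets in it must not be loaded with more than 40 N.
- empty_hole (a point): Centre of the mouth of the one grille hole without a rivet (any of the four), on the plate's top face, z up. 19 mm wide, through the 4 mm plate. Right under it a black nut block (4 to 10 mm deep) has the bore that the rivet fits, 11 mm wide, free space below. The block floats: its bore lies 3 to 4 mm off this centre in an unknown direction and is found by feel.
- nut_cage: Small steel cage on the chassis, hidden under the grille at the empty hole, that holds the floating nut block. Origin: on the hole's axis, 10 mm below the plate's top face (level with the block's underside). Where the block and its bore lie in it is not measured. It too must not be loaded with more than 40 N.
- rivet: The loose push rivet, off-white nylon, 26 g, parked upright in a trivet hole, cap on the trivet's top. Origin: on its axis at the cap's underside, z up along the pin: seated when the origin is level with the plate's top face. Cap: thin disc, 28 mm diameter, z 0 to 2.5 mm. Pin: round button of 9 mm diameter standing up from the cap's middle, top at z = 10.5 mm; grip the rivet by it.
- rivet_tip (a point): Lower end of the loose rivet, 22 mm below its origin. Shank 10 mm diameter down to z = -9 mm, then four legs 9 mm across with flat ends. Pushing the pin in spreads the legs to 13 mm across: the rivet then no longer goes into (or out of) a hole, so the pin must stay up until the rivet is seated.
- rivet_pin (a joint): How far the loose rivet's pin is pushed in (m): 0 = up, standing 8 mm above the cap; 0.008 = flush with the cap's top, a hard stop. About 4.5 N starts it, 7 N takes it flush; it stays where it is left. So while the rivet is held by its pin, a push of over 4.5 N on its tip drives the pin in.
- raised_rivet: A rivet of the same kind, already seated in one of the grille's holes, fixed, whose pin still stands up. Same origin (underside of its cap, at the plate's top face) and sizes.
- raised_rivet_pin (a joint): How far that rivet's pin is pushed in (m): 0 = up (top 10.5 mm above the plate), 0.008 = flush (top 2.5 mm above the plate). It starts 0 to 2 mm in. Same friction and spring as the loose one.
- set_rivet_a: A rivet already seated and pushed flush, fixed in one of the grille's holes: nothing to do. Top 2.5 mm above the plate.
- set_rivet_b: Another such finished rivet, fixed.
- trivet: Square beech trivet lying on the worktop, fixed, 130 x 130 mm, 26 mm thick, with four through holes of 13 mm diameter at x, y = +-26 mm; the loose rivet and the two screws stand in three of them. Origin: centre of its underside.
- screw_a: Steel housing screw parked in the trivet: cross-slotted round head 16 mm in diameter, 6 mm high, no pin. Origin: axis, underside of the head. Leave it.
- screw_b: Another such screw. Leave it.
- screwdriver: Black-handled screwdriver, 200 mm, on the worktop. Leave it.
- pry_fork: Trim clip fork, black handle, 175 mm long, on the worktop. Leave it.
- jug_lid: Round dark jug lid, 168 mm across. Leave it.
- spice_jar: Small glass jar, 85 mm high. Leave it.

How it is judged:
By the outcome, as a careful person would: the job done as asked, in the order asked, and still so for the second after the job is handed in, with the robot touching nothing.
It also fails if it takes over 72 s, if anything falls off the work surface, if the arm or the gripper's body presses on something with over 40 N, if the wrist force passes 120 N, or if a joint passes its speed limit or range.

## Robot

A 6-joint arm with a two-finger parallel gripper is mounted at the origin on the work surface. World frame = base frame: x ahead of the robot, y to its left, z up, the work surface at z = 0. Lengths are in m, angles in rad, forces in N, time in s.
With the tool pointing down it reaches from about 0.35 to 0.85 m from the base axis. Payload 8.1 kg.
Tool frame: the origin (TCP) lies at the very end of the fingers, on their centre line; the grasp point (between the pads) lies 19 mm behind it; z points along the fingers, y is the direction in which the jaws open and shut (so a half turn about z gives the same grasp; the last joint's range is limited). The gripper opens to 93 mm and grips with 3 to 60 N. Pads are 15 mm wide; open, the fingers measure 128 mm over their backs; the gripper's body (75 mm by 188 mm) begins 65 mm behind the grasp point.
Start: joints at [1.252, 0.13, 1.488, -0, 1.523, -0.085], TCP at [0.139, 0.584, 0.219] pointing down, gripper open.
Joint ranges: [-2.96, 2.96], [-0.89, 2.26], [0.02, 2.5], [-1.34, 4.48], [0, 2.73], [-2.66, 2.66]. Speed limits (rad/s): [2.39, 2.39, 2.79, 3.14, 3.14, 3.14].

## Interface

Orientations are given as a rotation vector (axis times angle).
In Python, from plant import * gives the robot as it stands.
- The arm moves only by the tool apply_moves, never from a script. Its argument "commands" is one flat list of numbers, 7 for each row, row after row: the shift along the world's x, y, z in cm, then the turn, a rotation vector about the world's x, y, z in rad, then the finger opening in cm, from 0 to 9.3. A call has 1 to 8 rows; each row shifts and turns the pose as measured when the row begins; what a row does not reach is not made up. A row lasts 1/8 s, in which the tool goes at most 62.5 mm and 10.7 degrees, less where a joint would pass 70% of its speed; a pose out of reach is approached as far as the arm can. A call with a gripper value outside its range is refused whole. The fingers move at their own pace and stop on an object; "squeeze" is the grip in N (left out, the last holds). Time passes only in rows, so rows that do not move let the fingers close. It gives the time, the measured TCP pose, the force and the opening at its end, in the units of the state.
- read_state(): the state, without advancing time (a new reading comes with each control period).
- read_camera(name): name is "scene" or "side" or "wrist"; returns (picture, depth): 384x512x3 uint8, blue, green, red; 384x512 float32, m along the optical axis (not along the pixel's ray), 0 where there is no reading.
- camera_model(name): a dict with "intrinsics" (3x3 intrinsics, pixels), "R" (3x3) and "t" (3): a world point X has camera coordinates R X + t. Camera axes: x right, y down, z forward; pixel columns grow to the right and rows downward; lengths in m; the calibration is good to about 2 mm. A picture is of the moment at which its call begins: read the wrist's pose just before it. camera_model takes no time and is no camera call; for the wrist camera it gives the pose at the moment of the call.
- close_job(): hands the job in, once; it reports no verdict.
Trained networks look in the newest picture that a camera, given by its name, has taken for a name from the list of things; names that differ only in an ending like _2 or _b are one class to them, and where a whole thing is asked for, a point or a joint stands for the part that bears it (a point fixed in the world has none). Each returns a list of dicts, best first, with "conf" (0 to 1); they miss things now and then, are a little off and sometimes report something else, mostly with a low value. They report only what shows in the picture. A call takes as long as a camera call.
- find_in(query, camera): "point" ([x, y, z] in m, in the coordinates of the camera as it stood for that picture, good to about 4 mm: the middle of the surface that is visible of it).
- cut_out(query, camera): "mask" (384x512 bool, what is visible of it).
- spot_point(query, camera): "point" ([x, y, z] in m, in the coordinates of the camera as it stood for that picture, good to about 4 mm: a listed point, or the origin of a listed thing).
The state is a dict: "t": time; "q": joint angles; "dq": joint speeds; "joint_torque": joint torques, N m; "tool_pos": TCP position; "orientation": TCP orientation; "force": force on the tool from outside, world axes, zero at the start; "wrist_torque": the same for the moment, N m; "opening": finger opening in m.
Only numpy, scipy, OpenCV 4.12 (cv2) and the standard library are available. Lean on these libraries where they do the work, as an engineer would, in place of code of your own. Each camera call takes 0.05 s, during which the arm holds its last target. There are 200 camera calls.

## Working session

There is one attempt and no reset: what is moved stays moved. The work goes in short steps, Python scripts to look and compute and a tool call to move; the robot and the scene stay as the last step left them, time stands still between calls to the robot, and variables do not carry over. Pictures are saved under pics/ and viewed, about 8 in all and at most 12, crops included, and the job is handed in when it is done.

Besides the shell and the picture viewer there is one more tool, called after "Request:" as name(argument=value, ...) on one line, values as JSON. apply_moves: Moves the arm, as the interface text tells. Its arguments: {"type":"object","properties":{"commands":{"type":"array"},"squeeze":{"type":"number"}},"required":["commands"]}

```bash
mkdir -p pics; cat > h.py <<'E'
from plant import *
import numpy as np, cv2
def w(p,cam,m=None):
    m=m or camera_model(cam); return np.array(m["R"]).T@(np.array(p)-np.array(m["t"]))
def nets(cam,qs,f=None):
    m=camera_model(cam)
    for q in qs:
        for d in (f or spot_point)(q,cam)[:3]:
            print(q,round(d["conf"],2),np.round(w(d["point"],cam,m),4))
E
python3 - <<'E'
from h import *
print(read_state())
ims=[]
for c in("scene","side"):
    p,d=read_camera(c); cv2.imwrite(f"pics/{c}0.png",p); np.save(f"{c}0.npy",d)
    print(c); nets(c,["machine","grille","empty_hole","rivet","raised_rivet","set_rivet_a","trivet","screw_a"])
    ims.append(p)
cv2.imwrite("pics/both0.png",cv2.resize(np.vstack(ims),(450,675))[:600] if 0 else cv2.resize(np.hstack(ims),(800,300)))
E
```

```text
{'t': 0.0, 'q': array([ 1.25157371e+00,  1.31162759e-01,  1.48929021e+00, -2.06342949e-05,
        1.52296640e+00, -8.54443813e-02]), 'dq': array([ 2.70269167e-05, -1.42993229e-03, -8.24471203e-04, -5.41640572e-04,
       -1.63683663e-04,  4.74600105e-04]), 'joint_torque': array([ 1.68454742e-03, -5.59844649e+01, -4.91760814e+01,  7.71595328e-02,
        3.55757517e-02, -1.56729816e-04]), 'tool_pos': array([0.13882632, 0.58313685, 0.21758048]), 'orientation': array([-3.66340165e-01, -3.11980958e+00,  2.81705380e-03]), 'force': array([-0.7161265 , -0.07872316,  0.10975861]), 'wrist_torque': array([ 0.06298496,  0.01217132, -0.04351699]), 'opening': 0.09282781764618095}
scene
machine 0.19 [ 0.5976 -0.0281  0.1027]
grille 0.82 [ 0.5369 -0.1037  0.101 ]
empty_hole 0.4 [ 0.5994 -0.0291  0.1036]
empty_hole 0.38 [ 7.004e-01  2.860e-01 -4.000e-04]
rivet 0.48 [0.4604 0.2604 0.0244]
raised_rivet 0.52 [ 0.486  -0.0214  0.1012]
set_rivet_a 0.68 [0.49   0.2843 0.0006]
set_rivet_a 0.56 [ 0.4804 -0.1774  0.1016]
trivet 0.8 [ 0.49    0.2864 -0.0013]
side
machine 0.58 [ 5.592e-01 -1.039e-01  5.000e-04]
grille 0.92 [ 0.5389 -0.1057  0.0992]
empty_hole 0.59 [ 0.5957 -0.0314  0.1009]
rivet 0.54 [0.5801 0.4739 0.0037]
rivet 0.35 [0.4586 0.2587 0.0227]
raised_rivet 0.48 [ 0.4931 -0.0209  0.0965]
raised_rivet 0.22 [0.4614 0.2568 0.0207]
set_rivet_a 0.59 [ 0.4739 -0.1819  0.0999]
set_rivet_a 0.58 [ 0.5866 -0.1881  0.0971]
trivet 0.87 [ 4.874e-01  2.800e-01 -2.000e-04]
```

View pics/scene0.png

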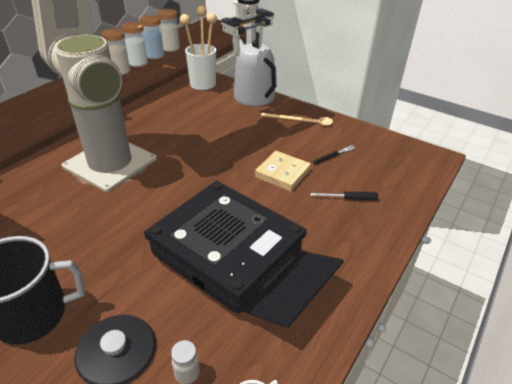

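View pics/side0.png

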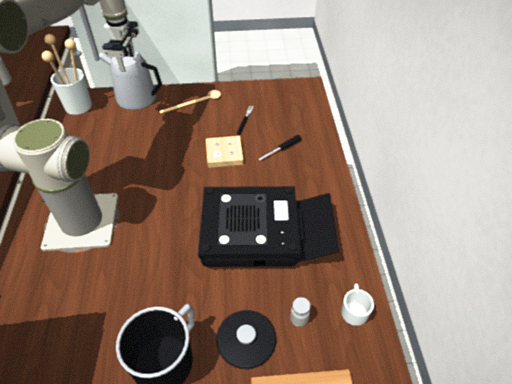

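Request:
apply_moves(commands=[4.2,-3.8,2,0,0,0,9.3,4.2,-3.8,1,0,0,0,9.3,4.2,-3.8,1,0,0,0,9.3,4.2,-3.8,0,0,0,0,9.3,4.2,-3.8,0,0,0,0,9.3,4.2,-3.8,0,0,0,0,9.3,4.2,-3.8,0,0,0,0,9.3,2,-2,0,0,0,0,9.3])

```text
t: 1.9
tool_pos: [0.4594, 0.289, 0.2605]
orientation: [0.357, 3.118, 0.003]
force: [-0.4, -0.1, 0.4]
opening: 0.0929
```

```bash
python3 - <<'E'
from h import *
s=read_state();print(s["t"],s["tool_pos"],s["orientation"],s["q"])
p,d=read_camera("wrist"); cv2.imwrite("pics/w1.png",p); np.save("w1.npy",d)
m=camera_model("wrist"); print("cam pos",-np.array(m["R"]).T@m["t"], "R",np.round(m["R"],3).tolist(),m["intrinsics"])
nets("wrist",["rivet","screw_a","trivet","grille","raised_rivet"])
E
```

```text
1.9 [0.4593822  0.28897172 0.26046532] [3.57218047e-01 3.11835268e+00 2.78590170e-03] [ 4.67075366e-01 -4.23672642e-02  1.59032939e+00 -7.81558345e-05
  1.59027792e+00 -8.75610055e-01]
cam pos [0.39056938 0.30414598 0.42691954] R [[0.226, 0.974, 0.001], [0.939, -0.219, 0.265], [0.259, -0.059, -0.964]] [[312.16224396   0.         263.96235864]
 [  0.         312.16224396 194.35740696]
 [  0.           0.           1.        ]]
rivet 0.65 [0.4614 0.257  0.0262]
screw_a 0.54 [0.5192 0.2569 0.0276]
screw_a 0.42 [0.4664 0.3104 0.0262]
trivet 0.8 [0.4875 0.2805 0.0029]
```

View pics/w1.png

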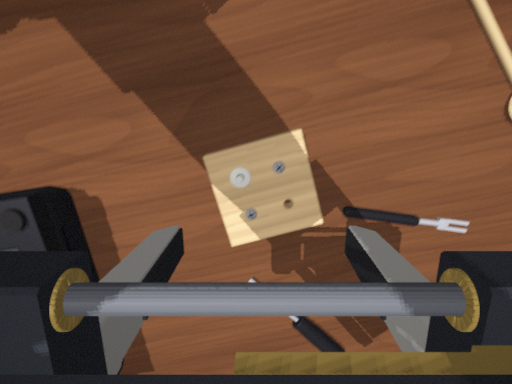

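```bash
cat >> h.py <<'E'
def ray(u,v,z,m):
    R=np.array(m["R"]);c=-R.T@np.array(m["t"]);r=R.T@np.linalg.inv(m["intrinsics"])@[u,v,1]
    return c+r*(z-c[2])/r[2]
def blobs(p,lo=(165,165,165),amin=40):
    n,l,st,ce=cv2.connectedComponentsWithStats(cv2.inRange(p,lo,(255,255,255)))
    return [(ce[i].round(1),st[i,2:].tolist()) for i in range(1,n) if st[i,4]>amin]
E
python3 - <<'E'
from h import *
m=camera_model("wrist")
p=cv2.imread("pics/w1.png");d=np.load("w1.npy")
read_camera("wrist")
k=cut_out("rivet","wrist")
for e in k[:2]:
    M=e["mask"];v,u=np.nonzero(M);print(e["conf"],u.mean(),v.mean(),M.sum(),np.ptp(u),np.ptp(v)); 
    print(ray((u.min()+u.max())/2,(v.min()+v.max())/2,.0285,m),ray(u.mean(),v.mean(),.03,m))
print(d[178,240], (m["R"]@np.array([.461,.257,.0365])+m["t"])[2])
c=p[155:240,215:330];cv2.imwrite("pics/w1c.png",cv2.resize(c,None,fx=6,fy=6,interpolation=cv2.INTER_NEAREST))
E
```

```text
0.77 238.37150837988827 178.8268156424581 358 20 20
[0.46516159 0.25690029 0.0285    ] [0.46475039 0.25762105 0.03      ]
0.39746514 0.39881001234626456
```

View pics/w1c.png

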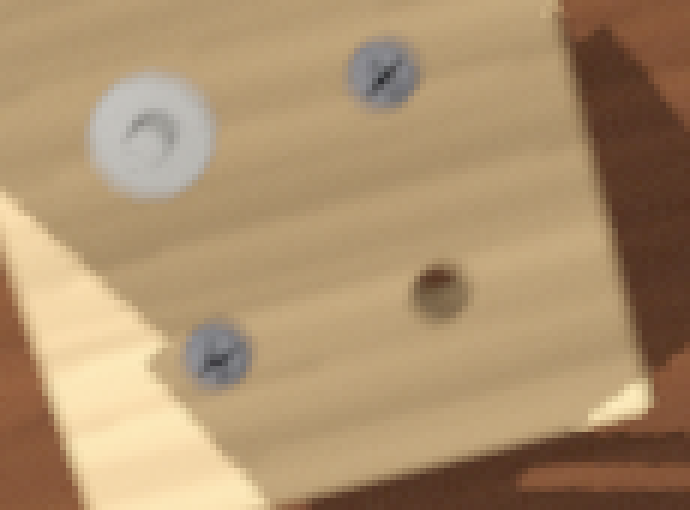

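Request:
apply_moves(commands=[0.35,-3.0,-4,0,0,0,3.5,0,0,-5,0,0,0,3.5,0,0,-5,0,0,0,3.5,0,0,-3.5,0,0,0,3.5,0,0,0,0,0,0,3.5], squeeze=10)

```text
t: 2.92
tool_pos: [0.4575, 0.2658, 0.0831]
orientation: [0.337, 3.117, 0.008]
force: [-0.4, 1.5, 0.7]
opening: 0.0478
```

```bash
python3 - <<'E'
from h import *
s=read_state();m=camera_model("wrist");p,d=read_camera("wrist"); cv2.imwrite("pics/w2.png",p)
print(s["t"],s["tool_pos"],s["opening"])
t=s["tool_pos"]
for q in (t,):
    x=m["intrinsics"]@(m["R"]@q+m["t"]);print("tcp px",x[:2]/x[2])
k=cut_out("rivet","wrist")
for e in k[:2]:
    v,u=np.nonzero(e["mask"]);print(e["conf"],u.mean(),v.mean(),np.ptp(u),np.ptp(v),ray((u.min()+u.max())/2,(v.min()+v.max())/2,.0285,m))
nets("wrist",["rivet"])
cv2.imwrite("pics/w2c.png",cv2.resize(p[140:384,150:400],None,fx=2.4,fy=2.4))
E
```

```text
2.925 [0.45751651 0.26584968 0.08313924] 0.04779691317262633
tcp px [262.47710674 239.00141231]
0.77 253.84415584415584 219.64035964035963 36 33 [0.46403568 0.25798279 0.0285    ]
rivet 0.74 [0.4607 0.2606 0.0315]
```

View pics/w2c.png

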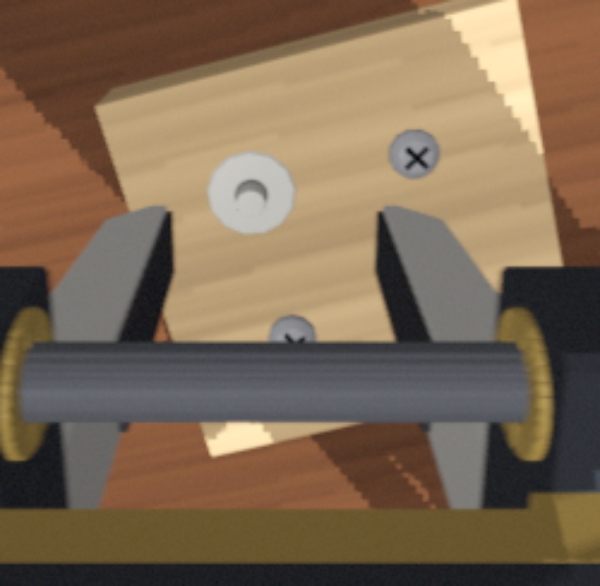

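Request:
apply_moves(commands=[0.65,-0.75,0,0,0,0,3.0,0,0,-2,0,0,0,3.0,0,0,0,0,0,0,3.0])

```text
t: 3.45
tool_pos: [0.4728, 0.2607, 0.0742]
orientation: [0.335, 3.101, 0.022]
force: [-0.3, -0.8, 0.2]
opening: 0.0301
```

```bash
python3 - <<'E'
from h import *
s=read_state();m=camera_model("wrist");p,d=read_camera("wrist"); cv2.imwrite("pics/w3.png",p)
print(s["t"],s["tool_pos"],s["orientation"],s["opening"])
k=cut_out("rivet","wrist")
for e in k[:2]:
    v,u=np.nonzero(e["mask"]);print(e["conf"],u.mean(),v.mean(),np.ptp(u),np.ptp(v),ray((u.min()+u.max())/2,(v.min()+v.max())/2,.0285,m))
for z in (.0285,.0365):
    x=m["intrinsics"]@(m["R"]@np.array([s["tool_pos"][0],s["tool_pos"][1],z])+m["t"]);print("tcp px",x[:2]/x[2])
cv2.imwrite("pics/w3c.png",cv2.resize(p[170:300,190:340],None,fx=4,fy=4))
E
```

```text
3.45 [0.47276007 0.26066358 0.07420058] [0.33522056 3.10088434 0.0220042 ] 0.03012473378725446
0.66 254.80510018214937 201.9016393442623 38 36 [0.46419877 0.2576624  0.0285    ]
tcp px [261.72697513 212.24401112]
tcp px [261.84132208 216.13720529]
```

View pics/w3c.png

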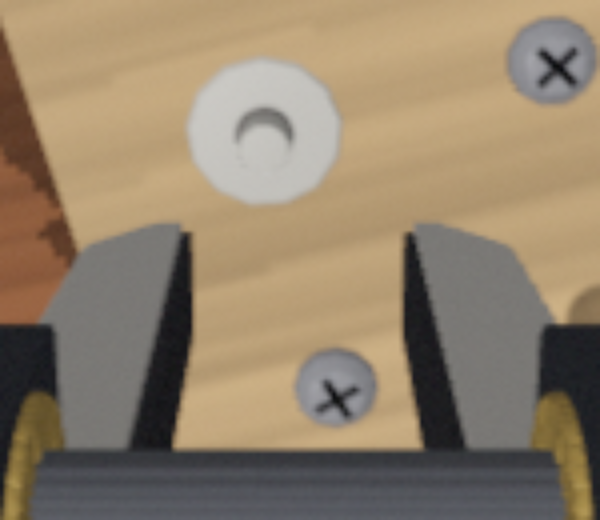

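```bash
cat >> h.py <<'E'
from scipy.spatial.transform import Rotation as Ro
def need(x=None,y=None,z=None):
    s=read_state();R=Ro.from_rotvec(s["orientation"]).as_matrix()
    yv=R[:,1]*[1,1,0];yv/=np.linalg.norm(yv);zv=np.array([0,0,-1.])
    T=np.c_[np.cross(yv,zv),yv,zv];p=s["tool_pos"]
    tg=[a if a is not None else b for a,b in zip((x,y,z),p)]
    print("t",round(s["t"],2),"pos",p.round(4),"f",s["force"].round(1),"M",s["wrist_torque"].round(2),"open",round(s["opening"],4),"shift cm",((tg-p)*100).round(2),"turn",Ro.from_matrix(T@R.T).as_rotvec().round(4))
E
python3 -c "
from h import *
need(.4642,.258,.055);read_camera('wrist');need()"
```

```text
t 3.55 pos [0.4741 0.2613 0.0759] f [-0.2  0.   0.6] M [-0.03  0.06  0.05] open 0.03 shift cm [-0.99 -0.33 -2.09] turn [-0.0128  0.0268  0.0002]
t 3.6 pos [0.4739 0.2614 0.0758] f [-0.  -0.1  0.5] M [-0.02  0.05  0.02] open 0.0304 shift cm [0. 0. 0.] turn [-0.0128  0.0267  0.0002]
```

Request:
apply_moves(commands=[0,0,0,0,0,0,3.0])

```text
t: 3.72
tool_pos: [0.4744, 0.2616, 0.0768]
orientation: [0.335, 3.097, 0.025]
force: [0.6, -1.8, 0.4]
opening: 0.0302
```

```bash
python3 -c "
from h import *
need(.4642,.258,.055);read_camera('wrist');need(.4642,.258,.055)"
```

```text
t 3.73 pos [0.4744 0.2616 0.0768] f [ 0.6 -1.8  0.4] M [0.02 0.04 0.06] open 0.0302 shift cm [-1.02 -0.36 -2.18] turn [-0.0133  0.0278  0.0002]
t 3.77 pos [0.4746 0.2617 0.077 ] f [-0.1  0.1  0.2] M [ 0.02 -0.02  0.02] open 0.0301 shift cm [-1.04 -0.37 -2.2 ] turn [-0.0135  0.0283  0.0002]
```

Request:
apply_moves(commands=[-1.0,-0.35,0,-0.0135,0.028,0,3.0,-0.05,0,-0.1,0,0,0,3.0])

```text
t: 4.03
tool_pos: [0.4636, 0.258, 0.0765]
orientation: [-0.337, -3.122, 0.001]
force: [0.4, 0.5, -0.8]
opening: 0.0297
```

```bash
python3 - <<'E'
from h import *
need(.4642,.258,.055)
m=camera_model("wrist");p,d=read_camera("wrist"); cv2.imwrite("pics/w4.png",p)
need(.4642,.258,.055)
k=cut_out("rivet","wrist")
for e in k[:2]:
    v,u=np.nonzero(e["mask"]);print(e["conf"],u.mean(),v.mean(),np.ptp(u),np.ptp(v),ray((u.min()+u.max())/2,(v.min()+v.max())/2,.0285,m))
E
```

```text
t 4.03 pos [0.4636 0.258  0.0765] f [ 0.4  0.5 -0.8] M [-0.    0.   -0.01] open 0.0297 shift cm [ 0.06 -0.   -2.15] turn [ 0.0008 -0.0013  0.    ]
t 4.08 pos [0.4636 0.258  0.0763] f [ 0.7 -0.1 -0.8] M [-0.06 -0.06 -0.04] open 0.0304 shift cm [ 0.06 -0.   -2.13] turn [ 0.0006 -0.0009  0.    ]
0.65 262.5899497487437 213.6321608040201 36 34 [0.46453836 0.25718428 0.0285    ]
```

Request:
apply_moves(commands=[0.07,-0.04,-1.6,0,0,0,3.0,0,0,-1.6,0,0,0,3.0,0,0,-0.8,0,0,0,3.0,-0.05,0,-0.1,0,0,0,3.0])

```text
t: 4.62
tool_pos: [0.4628, 0.2571, 0.0308]
orientation: [-0.337, -3.121, 0.003]
force: [-0.2, 0.2, 0.1]
opening: 0.0299
```

```bash
python3 - <<'E'
from h import *
need(.4643,.2577,.0302)
m=camera_model("wrist");p,d=read_camera("wrist"); cv2.imwrite("pics/w5.png",p)
cv2.imwrite("pics/w5c.png",cv2.resize(p[170:300,190:340],None,fx=4,fy=4))
E
```

```text
t 4.62 pos [0.4628 0.2571 0.0308] f [-0.2  0.2  0.1] M [ 0.06  0.05 -0.03] open 0.0299 shift cm [ 0.15  0.06 -0.06] turn [ 0.0014 -0.0028  0.    ]
```

View pics/w5c.png

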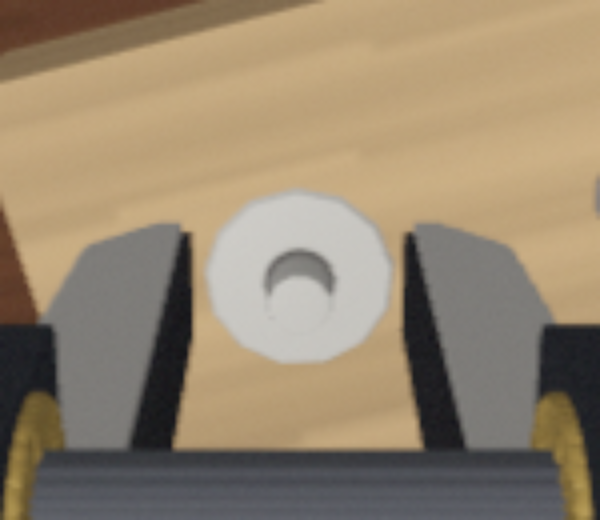

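Request:
apply_moves(commands=[0.05,0.03,-0.1,0.001,-0.003,0,0.5,-0.05,-0.02,-0.1,0,0,0,0.5,-0.05,-0.02,-0.1,0,0,0,0.5,-0.05,-0.02,-0.1,0,0,0,0.5], squeeze=20)

```text
t: 5.18
tool_pos: [0.4634, 0.2576, 0.0289]
orientation: [0.337, 3.12, 0.002]
force: [-1.2, 0.1, 5.0]
opening: 0.0078
```

```bash
python3 -c "
from h import *
need(z=.1)"
```

```text
t 5.17 pos [0.4634 0.2576 0.0289] f [-1.2  0.1  5. ] M [-0.12  0.16 -0.05] open 0.0078 shift cm [0.   0.   7.11] turn [-0.0011  0.0038  0.    ]
```

Request:
apply_moves(commands=[-0.05,-0.02,4,0,0,0,0.5,0,0,5,0,0,0,0.5,1.0,-4.0,5,0,0,0,0.5,1.2,-5.5,2,0,0,0,0.5,1.2,-5.5,0,0,0,0,0.5,1.2,-5.5,0,0,0,0,0.5,1.2,-5.5,0,0,0,0,0.5,0,0,0,0,0,0,0.5])

```text
t: 6.18
tool_pos: [0.5203, -0.0097, 0.1926]
orientation: [0.332, 3.116, -0.001]
force: [-0.6, 0.3, -0.9]
opening: 0.0078
```

```bash
python3 - <<'E'
from h import *
need(.597,-.03,.16)
m=camera_model("wrist");p,d=read_camera("wrist"); cv2.imwrite("pics/w6.png",p); np.save("w6.npy",d)
nets("wrist",["empty_hole","raised_rivet","set_rivet_a","grille","rivet"])
for b in blobs(p): print(b, ray(*b[0],.1025,m).round(4))
need(.597,-.03,.16)
E
```

```text
t 6.17 pos [ 0.5203 -0.0097  0.1926] f [-0.6  0.3 -0.9] M [0.05 0.01 0.01] open 0.0078 shift cm [ 7.67 -2.03 -3.26] turn [0.0012 0.0079 0.    ]
empty_hole 0.61 [ 0.4912 -0.0187  0.1031]
empty_hole 0.56 [ 0.6002 -0.026   0.1012]
raised_rivet 0.91 [ 0.4919 -0.0181  0.1033]
raised_rivet 0.47 [ 0.5593 -0.1013  0.0049]
set_rivet_a 0.87 [ 0.4809 -0.1813  0.1018]
set_rivet_a 0.54 [ 0.6021 -0.0262  0.0899]
grille 0.7 [ 0.5381 -0.1028  0.1059]
rivet 0.68 [ 0.5139 -0.0064  0.1917]
(array([494.,  94.]), [38, 138, 4500]) [0.4771 0.1847 0.1025]
(array([243.7, 163.5]), [35, 34, 928]) [ 0.4895 -0.0193  0.1025]
(array([ 58.2, 189.6]), [35, 32, 868]) [ 0.4782 -0.1783  0.1025]
(array([497.1, 229.3]), [30, 37, 235]) [0.5934 0.1856 0.1025]
(array([257.8, 228.9]), [72, 32, 711]) [ 0.5487 -0.0204  0.1025]
(array([263.9, 249.9]), [15, 22, 296]) [ 0.5696 -0.0194  0.1025]
(array([ 61.5, 295.4]), [109, 2, 179]) [ 0.5753 -0.2145  0.1025]
(array([463.4, 304.3]), [94, 16, 1288]) [0.6643 0.1534 0.1025]
(array([ 55.8, 304.3]), [111, 14, 1503]) [ 0.5832 -0.2234  0.1025]
(array([254.2, 338.6]), [13, 29, 301]) [ 0.6604 -0.0485  0.1025]
t 6.47 pos [ 0.5197 -0.0046  0.1925] f [-0.7  0.6 -0.3] M [0.01 0.02 0.02] open 0.0077 shift cm [ 7.73 -2.54 -3.25] turn [-0.0001  0.0074  0.    ]
```

View pics/w6.png

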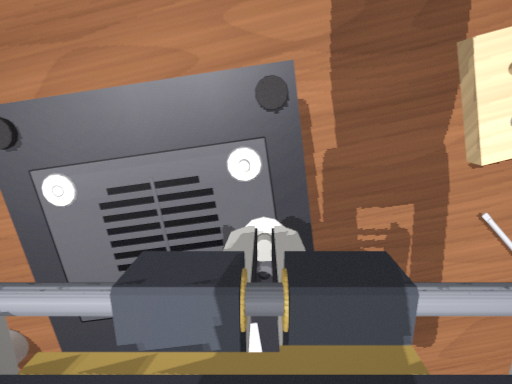

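Request:
apply_moves(commands=[5,-1.2,0,0,0.007,0,0.5,5,-1.2,0,0,0,0,0.5,4,-0.2,0,0,0,0,0.5,-0.05,0,-0.1,0,0,0,0.5,-0.05,0,-0.1,0,0,0,0.5,-0.05,0,-0.1,0,0,0,0.5])

```text
t: 7.22
tool_pos: [0.6584, -0.0225, 0.1866]
orientation: [-0.304, -3.122, -0.001]
force: [-0.5, 0.3, -0.4]
opening: 0.008
```

```bash
python3 - <<'E'
from h import *
need(.597,-.03,.16)
m=camera_model("wrist");p,d=read_camera("wrist"); cv2.imwrite("pics/w7.png",p); np.save("w7.npy",d)
need(.597,-.03,.16)
nets("wrist",["empty_hole","raised_rivet","set_rivet_a","grille"])
for b in blobs(p): print(b, ray(*b[0],.1025,m).round(4))
np.savez("m7.npz",R=m["R"],t=m["t"],K=m["intrinsics"])
E
```

```text
t 7.22 pos [ 0.6584 -0.0225  0.1866] f [-0.5  0.3 -0.4] M [0.08 0.05 0.02] open 0.008 shift cm [-6.14 -0.75 -2.66] turn [-0.0013 -0.0047 -0.    ]
t 7.28 pos [ 0.6583 -0.0225  0.1866] f [-0.4  0.4 -0.5] M [ 0.02 -0.01 -0.04] open 0.0081 shift cm [-6.13 -0.75 -2.66] turn [-0.0014 -0.0046 -0.    ]
empty_hole 0.67 [ 0.5984 -0.0271  0.1016]
set_rivet_a 0.93 [ 0.4805 -0.1817  0.0994]
grille 0.91 [ 0.5392 -0.1059  0.106 ]
(array([ 8.7, 10.6]), [21, 25, 437]) [ 0.4848 -0.1749  0.1025]
(array([503.1,  13.1]), [17, 29, 448]) [0.5547 0.1746 0.1025]
(array([503.4, 105.7]), [18, 26, 159]) [0.6203 0.1749 0.1025]
(array([ 46. , 154.3]), [35, 35, 959]) [ 0.588  -0.1866  0.1025]
(array([204.4, 216.3]), [145, 64, 4704]) [ 0.6636 -0.0741  0.1025]
(array([263.7, 250.2]), [14, 21, 276]) [ 0.704  -0.0307  0.1025]
(array([ 60.9, 302.4]), [110, 8, 600]) [ 0.7193 -0.2232  0.1025]
(array([471.8, 362.2]), [91, 30, 1995]) [0.8589 0.1451 0.1025]
```

View pics/w7.png

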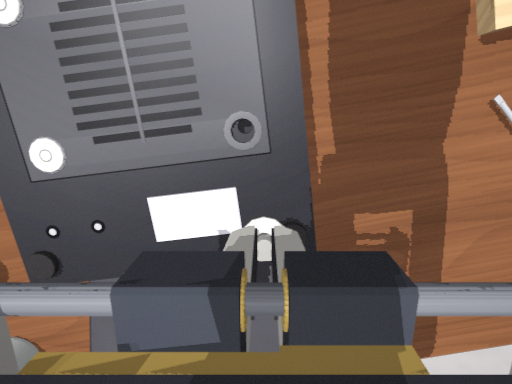

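```bash
python3 - <<'E'
from h import *
p=cv2.imread("pics/w7.png");m=np.load("m7.npz");m={"R":m["R"],"t":m["t"],"intrinsics":m["K"]}
c=cv2.resize(p[105:155,215:270],None,fx=12,fy=12,interpolation=cv2.INTER_CUBIC)
c=np.clip(255*(c/255.)**.45,0,255).astype(np.uint8);cv2.imwrite("pics/w7c.png",c)
for x in [(.588,-.1866,.1025)]: pass
for r in (.0095,):
  ctr=ray(242.5,130,.1,m);print(ctr)
E
```

```text
[ 0.59965876 -0.02752519  0.1       ]
```

View pics/w7c.png

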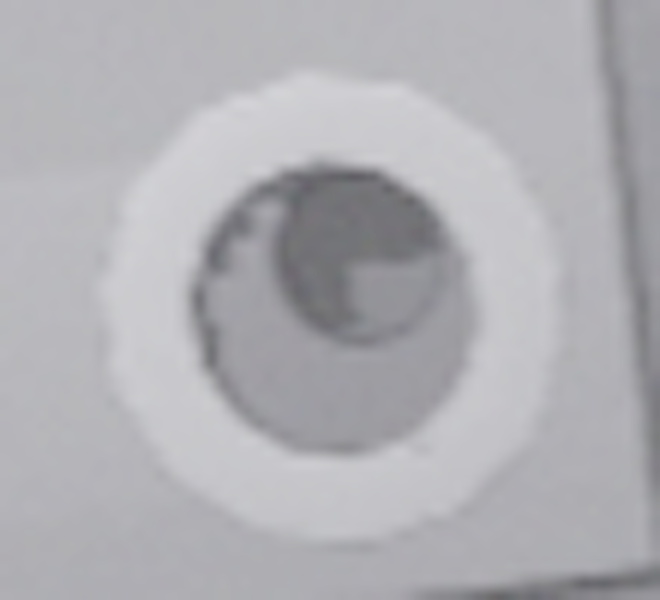

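```bash
python3 - <<'E'
from h import *
m=np.load("m7.npz");m={"R":m["R"],"t":m["t"],"intrinsics":m["K"]}
p=cv2.imread("pics/w7.png")
px=lambda a,b:(215+(a+.5)/12-.5,105+(b+.5)/12-.5)
H=ray(*px(334,307),.1,m);B=ray(*px(362,263),.096,m);print("hole",H,"bore",B,"off",(B-H)[:2]*1000)
t=np.array([.6584,-.0225,.1866])
proj=lambda X:(lambda x:x[:2]/x[2])(m["intrinsics"]@(m["R"]@X+m["t"]))
a=np.linspace(0,2*np.pi,73)
for z in(0,-.0025):
  C=np.array([proj(t+[.014*np.cos(q),.014*np.sin(q),z]) for q in a]);i=C[:,1].argmin();print("rim top",C[i],"tcp",proj(t+[0,0,z]),"x range",C[:,0].min(),C[:,0].max())
print("col264",p[205:250,264].max(1).tolist());print("row232",p[232,215:315].max(1).tolist())
print("pin top proj",proj(t+[0,0,.008]))
E
```

```text
hole [ 0.59973528 -0.02764349  0.1       ] bore [ 0.597427   -0.02549329  0.096     ] off [-2.30828177  2.15019525]
rim top [261.98143997 215.9257392 ] tcp [262.47065031 238.97885446] x range 238.17908326867502 286.7778445960598
rim top [262.00542124 214.51183219] tcp [262.48767227 237.28719932] x range 238.51806442027913 286.4724957169563
col264 [71, 72, 69, 73, 69, 69, 69, 69, 69, 67, 69, 117, 220, 255, 255, 255, 255, 255, 255, 255, 255, 255, 255, 255, 255, 255, 255, 248, 113, 125, 142, 142, 144, 146, 166, 216, 215, 214, 213, 214, 213, 213, 212, 213, 213]
row232 [255, 255, 255, 248, 208, 207, 208, 208, 208, 208, 209, 208, 208, 206, 229, 248, 224, 184, 180, 180, 180, 180, 180, 180, 180, 179, 180, 179, 179, 180, 181, 179, 179, 180, 180, 179, 180, 179, 177, 140, 56, 47, 149, 202, 236, 249, 246, 233, 237, 248, 248, 255, 255, 255, 255, 255, 198, 48, 66, 151, 178, 179, 179, 180, 180, 180, 180, 179, 180, 179, 179, 179, 179, 180, 180, 179, 161, 136, 137, 138, 138, 137, 108, 62, 49, 44, 42, 43, 46, 48, 45, 40, 41, 44, 47, 43, 45, 44, 46, 59]
pin top proj [262.41296802 244.71136691]
```

Request:
apply_moves(commands=[-3,-0.2,-1,0,-0.005,0,0.5,-3,-0.2,-1,0,0,0,0.5,-0.1,0,-1,0,0,0,0.5,0,0,-0.1,0,0,0,0.5,0,0,0,0,0,0,0.5])

```text
t: 8.1
tool_pos: [0.5979, -0.0279, 0.1572]
orientation: [0.306, 3.121, 0.002]
force: [0.4, -0.2, 0.5]
opening: 0.0078
```

```bash
python3 -c "
from h import *
need(.5967,-.0264,.14)"
```

```text
t 8.1 pos [ 0.5979 -0.0279  0.1572] f [ 0.4 -0.2  0.5] M [ 0.01 -0.01  0.02] open 0.0078 shift cm [-0.12  0.15 -1.72] turn [-0.0006  0.0057  0.    ]
```

Request:
apply_moves(commands=[-0.12,0.15,-0.9,0,0.0055,0,0.5,0,0,-0.8,0,0,0,0.5,0,0,0,0,0,0,0.5,0,0,0,0,0,0,0.5])

```text
t: 8.6
tool_pos: [0.598, -0.0261, 0.1393]
orientation: [0.306, 3.126, 0.001]
force: [0.2, -0.0, 0.5]
opening: 0.0079
```

```bash
python3 -c "
from h import *
need(.5967,-.0264,.1215)"
```

```text
t 8.6 pos [ 0.598  -0.0261  0.1393] f [ 0.2 -0.   0.5] M [-0.02 -0.01 -0.04] open 0.0079 shift cm [-0.13 -0.03 -1.78] turn [-0.0006  0.0005  0.    ]
```

Request:
apply_moves(commands=[-0.13,-0.03,0,0,0,0,0.5,-0.02,0,0,0,0,0,0.5,-0.02,0,0,0,0,0,0.5])

```text
t: 8.98
tool_pos: [0.5965, -0.0265, 0.1398]
orientation: [0.306, 3.125, 0.001]
force: [-0.1, -0.4, -0.4]
opening: 0.0076
```

```bash
python3 -c "
from h import *
need(.5967,-.0264,.1225)"
```

```text
t 8.97 pos [ 0.5965 -0.0265  0.1398] f [-0.1 -0.4 -0.4] M [ 0.01 -0.06  0.02] open 0.0076 shift cm [ 0.02  0.01 -1.73] turn [-0.0005  0.0012  0.    ]
```

Request:
apply_moves(commands=[0,0,-0.6,0,0,0,0.5,0,0,-0.6,0,0,0,0.5,0,0,-0.4,0,0,0,0.5,-0.01,0,-0.05,0,0,0,0.5])

```text
t: 9.48
tool_pos: [0.5961, -0.0266, 0.1219]
orientation: [0.307, 3.126, 0.001]
force: [0.8, -0.4, -0.7]
opening: 0.0079
```

```bash
python3 -c "
from h import *
need(.5967,-.0264,.118)"
```

```text
t 9.47 pos [ 0.5961 -0.0266  0.1219] f [ 0.8 -0.4 -0.7] M [-0.02  0.05 -0.05] open 0.0079 shift cm [ 0.06  0.02 -0.39] turn [-0.0005  0.0009  0.    ]
```

Near the block's top now; feel downward in small steps.

Request:
apply_moves(commands=[0.05,0.02,-0.1,0,0,0,0.5,0,0,-0.12,0,0,0,0.5])

```text
t: 9.72
tool_pos: [0.5968, -0.0263, 0.1197]
orientation: [0.306, 3.126, 0.001]
force: [-0.6, -0.0, -0.1]
opening: 0.0078
```

Request:
apply_moves(commands=[0,0,-0.15,0,0,0,0.5])

```text
t: 9.85
tool_pos: [0.5969, -0.0263, 0.1182]
orientation: [0.306, 3.125, 0.001]
force: [0.0, -0.1, 0.8]
opening: 0.0077
```

Request:
apply_moves(commands=[0,0,-0.15,0,0,0,0.5])

```text
t: 9.98
tool_pos: [0.5969, -0.0263, 0.1167]
orientation: [0.306, 3.125, 0.001]
force: [0.7, 0.1, 0.2]
opening: 0.0076
```

Request:
apply_moves(commands=[0,0,-0.2,0,0,0,0.5,0,0,-0.2,0,0,0,0.5])

```text
t: 10.22
tool_pos: [0.5969, -0.0263, 0.1126]
orientation: [0.306, 3.125, 0.001]
force: [-0.7, 0.0, 0.1]
opening: 0.0075
```

Request:
apply_moves(commands=[0,0,-0.2,0,0,0,0.5,0,0,-0.1,0,0,0,0.5])

```text
t: 10.48
tool_pos: [0.5968, -0.0263, 0.1091]
orientation: [0.306, 3.125, 0.001]
force: [0.2, -0.2, 0.3]
opening: 0.0073
```

```bash
python3 -c "
from h import *
need(.5967,-.0264,.1025)"
```

```text
t 10.47 pos [ 0.5968 -0.0263  0.1091] f [ 0.2 -0.2  0.3] M [ 0.03  0.08 -0.06] open 0.0073 shift cm [-0.01 -0.01 -0.66] turn [-0.0005  0.0012  0.    ]
```

Request:
apply_moves(commands=[0,0,-0.1,0,0,0,0.5])

```text
t: 10.6
tool_pos: [0.5968, -0.0263, 0.1081]
orientation: [0.306, 3.125, 0.001]
force: [-0.6, 0.2, -0.1]
opening: 0.0075
```

Request:
apply_moves(commands=[0,0,-0.1,0,0,0,0.5])

```text
t: 10.72
tool_pos: [0.5969, -0.0263, 0.1073]
orientation: [0.306, 3.125, 0.001]
force: [-1.6, 0.1, 0.5]
opening: 0.0079
```

Request:
apply_moves(commands=[0,0,-0.1,0,0,0,0.5])

```text
t: 10.85
tool_pos: [0.5968, -0.0263, 0.1062]
orientation: [0.306, 3.125, 0.001]
force: [-1.0, 0.6, 0.4]
opening: 0.0074
```

```bash
python3 - <<'E'
from h import *
need(.5967,-.0264,.1025)
ims=[]
for c,(x,y) in {"scene":(.5967,-.0264),"side":(.5967,-.0264),"wrist":(.59,-.026)}.items():
    p,d=read_camera(c);m=camera_model(c);q=m["intrinsics"]@(m["R"]@np.array([x,y,.105])+m["t"]);u,v=(q[:2]/q[2]).astype(int)
    r=30 if c!="wrist" else 45
    ims.append(cv2.resize(p[v-r:v+r,u-r:u+r],(260,260),interpolation=cv2.INTER_CUBIC))
cv2.imwrite("pics/w8.png",np.hstack(ims))
E
```

```text
t 10.85 pos [ 0.5968 -0.0263  0.1062] f [-1.   0.6  0.4] M [ 0.02  0.26 -0.01] open 0.0074 shift cm [-0.01 -0.01 -0.37] turn [-0.0005  0.0012  0.    ]
```

View pics/w8.png

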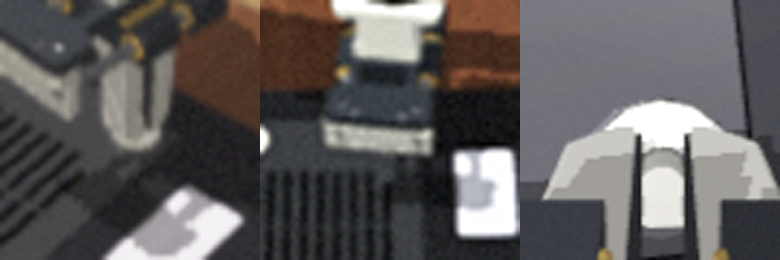

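Request:
apply_moves(commands=[-0.03,0,-0.1,0,0,0,0.5])

```text
t: 11.12
tool_pos: [0.5965, -0.0263, 0.1051]
orientation: [0.306, 3.125, 0.001]
force: [-0.6, -0.5, -0.1]
opening: 0.0074
```

Request:
apply_moves(commands=[0,0,-0.1,0,0,0,0.5])

```text
t: 11.25
tool_pos: [0.5965, -0.0263, 0.1041]
orientation: [0.306, 3.125, 0.001]
force: [-0.5, 0.5, -0.6]
opening: 0.0078
```

Request:
apply_moves(commands=[0,0,-0.08,0,0,0,0.5])

```text
t: 11.38
tool_pos: [0.5965, -0.0263, 0.1033]
orientation: [0.306, 3.125, 0.001]
force: [-2.7, 0.6, 5.1]
opening: 0.0079
```

```bash
python3 -c "
from h import *
need(.5967,-.0264,.1025)"
```

```text
t 11.38 pos [ 0.5965 -0.0263  0.1033] f [-2.7  0.6  5.1] M [ 0.07  0.56 -0.  ] open 0.0079 shift cm [ 0.02 -0.01 -0.08] turn [-0.0005  0.0012  0.    ]
```

Request:
apply_moves(commands=[-0.03,0,-0.04,0,0,0,0.5])

```text
t: 11.5
tool_pos: [0.5964, -0.0263, 0.1032]
orientation: [0.306, 3.125, 0.001]
force: [-1.8, 1.4, 3.7]
opening: 0.0078
```

```bash
python3 -c "
from h import *
need(.5967,-.0264,.1025)"
```

```text
t 11.5 pos [ 0.5964 -0.0263  0.1032] f [-1.8  1.4  3.7] M [0.04 0.26 0.01] open 0.0078 shift cm [ 0.03 -0.01 -0.07] turn [-0.0005  0.0017  0.    ]
```

Request:
apply_moves(commands=[0,0,0.02,0,0,0,2.5,0,0,0.0,0,0,0,2.5,0,0,0,0,0,0,2.5,0,0,2,0,0,0,2.5,3.0,0,3,0,0,0,2.5,3,0,1,0,0,0,2.5,0,0,0,0,0,0,2.5,0,0,0,0,0,0,2.5])

```text
t: 12.5
tool_pos: [0.6575, -0.0264, 0.1697]
orientation: [0.306, 3.123, 0.001]
force: [-0.4, 0.0, -0.8]
opening: 0.0251
```

```bash
python3 - <<'E'
from h import *
need(.5967,-.0264,.1025)
m=camera_model("wrist");p,d=read_camera("wrist"); cv2.imwrite("pics/w9.png",p); np.save("w9.npy",d)
np.savez("m9.npz",R=m["R"],t=m["t"],K=m["intrinsics"])
need()
nets("wrist",["rivet","raised_rivet","set_rivet_a"])
R=np.array(m["R"]);K=np.array(m["intrinsics"])
def hmap(u,v):
    z=d[v,u];X=np.linalg.inv(K)@[u,v,1]*z;return R.T@(X-m["t"])
q=K@(R@np.array([.5967,-.0264,.1025])+m["t"]);u0,v0=(q[:2]/q[2]).round().astype(int);print(u0,v0)
for v in range(v0-20,v0+24,4): print([int(round(hmap(u,v)[2]*1e4)) for u in range(u0-24,u0+28,4)])
cv2.imwrite("pics/w9c.png",cv2.resize(p[max(0,v0-60):v0+60,u0-75:u0+75],None,fx=4,fy=4,interpolation=cv2.INTER_CUBIC))
E
```

```text
t 12.5 pos [ 0.6575 -0.0264  0.1697] f [-0.4  0.  -0.8] M [ 0.01 -0.02  0.  ] open 0.0251 shift cm [-6.08 -0.   -6.72] turn [-0.0001  0.0038  0.    ]
t 12.55 pos [ 0.6575 -0.0264  0.1697] f [ 0.5 -0.7  1.4] M [-0.02 -0.06  0.01] open 0.025 shift cm [0. 0. 0.] turn [-0.0001  0.0039  0.    ]
set_rivet_a 0.87 [ 0.5905 -0.1838  0.1015]
247 127
[1007, 1012, 1015, 1003, 1004, 998, 1000, 1016, 998, 1003, 997, 1004, 1013]
[1010, 1012, 1003, 1011, 1019, 1024, 1023, 1029, 1038, 1003, 1014, 1014, 1008]
[1017, 1013, 1016, 1039, 1030, 1038, 1020, 1019, 1019, 1034, 997, 1007, 1008]
[1004, 1014, 1017, 1037, 1033, 1035, 1036, 1046, 1029, 1021, 1027, 1008, 1005]
[1011, 1016, 1032, 1036, 1035, 1039, 1102, 1035, 1030, 1032, 1010, 1002, 1014]
[1020, 1002, 1024, 1016, 1029, 1109, 1106, 1106, 1022, 1027, 1027, 1009, 1005]
[1017, 1021, 1015, 1017, 1026, 1106, 1111, 1118, 1033, 1031, 1035, 1002, 1008]
[1007, 1009, 1025, 1024, 1041, 1029, 1044, 1034, 1038, 1034, 1036, 1008, 1007]
[1023, 1010, 1014, 1023, 1027, 1022, 1033, 1026, 1029, 1025, 1015, 1008, 1005]
[1013, 995, 1014, 1022, 1033, 1030, 1023, 1029, 1028, 1024, 1004, 1006, 1006]
[1019, 1004, 1007, 1013, 1016, 1011, 1005, 1012, 1009, 1008, 1014, 1018, 1012]
```

View pics/w9c.png

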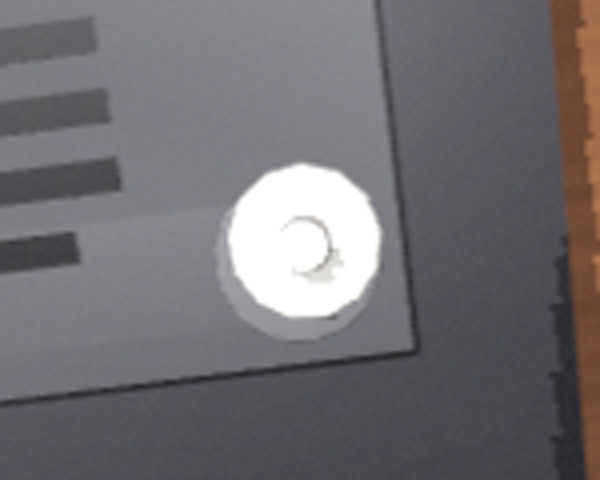

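Request:
apply_moves(commands=[-3,0,-1.5,0,0.004,0,0,-3.1,0,-1.5,0,0,0,0,-0.02,0,-0.8,0,0,0,0,-0.01,0,0,0,0,0,0])

```text
t: 13.2
tool_pos: [0.5922, -0.0262, 0.1287]
orientation: [-0.307, -3.123, -0.0]
force: [0.8, 0.6, 0.8]
opening: 0.0001
```

```bash
python3 -c "
from h import *
need(.5964,-.0263,.113)"
```

```text
t 13.2 pos [ 0.5922 -0.0262  0.1287] f [0.8 0.6 0.8] M [ 0.02  0.   -0.  ] open 0.0001 shift cm [ 0.42 -0.01 -1.57] turn [-0.0005 -0.0032  0.    ]
```

Request:
apply_moves(commands=[0.42,0,-0.7,0,-0.003,0,0,0,0,-0.7,0,0,0,0,0,0,0,0,0,0,0])

```text
t: 13.58
tool_pos: [0.5989, -0.0264, 0.115]
orientation: [0.307, 3.124, 0.001]
force: [0.1, 0.3, 0.0]
opening: 0.0006
```

```bash
python3 -c "
from h import *
need(.5964,-.0263,.1105)"
```

```text
t 13.57 pos [ 0.5989 -0.0264  0.115 ] f [0.1 0.3 0. ] M [-0.01  0.01 -0.01] open 0.0006 shift cm [-0.25  0.01 -0.45] turn [-0.0003  0.0026  0.    ]
```

Request:
apply_moves(commands=[-0.25,0,-0.1,0,0.002,0,0,-0.02,0,-0.1,0,0,0,0,-0.02,0,-0.1,0,0,0,0])

```text
t: 13.95
tool_pos: [0.5964, -0.0264, 0.1123]
orientation: [0.307, 3.126, 0.0]
force: [-0.5, -0.3, -0.1]
opening: 0.0006
```

Request:
apply_moves(commands=[0,0,-0.2,0,0,0,0,0,0,-0.2,0,0,0,0])

```text
t: 14.2
tool_pos: [0.5966, -0.0265, 0.109]
orientation: [0.307, 3.125, 0.0]
force: [-2.9, 0.4, 5.5]
opening: 0.0004
```

Request:
apply_moves(commands=[0,0,-0.2,0,0,0,0,0,0,-0.2,0,0,0,0])

```text
t: 14.45
tool_pos: [0.5966, -0.0265, 0.106]
orientation: [0.307, 3.125, 0.0]
force: [-3.0, 0.5, 7.0]
opening: 0.0005
```

Request:
apply_moves(commands=[-0.02,0,-0.2,0,0,0,0,-0.01,0,-0.2,0,0,0,0])

```text
t: 14.7
tool_pos: [0.5966, -0.0264, 0.1034]
orientation: [0.306, 3.124, 0.0]
force: [-3.1, -0.1, 6.7]
opening: 0.0005
```

Request:
apply_moves(commands=[-0.01,0,-0.15,0,0,0,0,-0.01,0,-0.15,0,0,0,0])

```text
t: 14.95
tool_pos: [0.5967, -0.0265, 0.1027]
orientation: [0.306, 3.123, 0.0]
force: [-8.0, 1.3, 14.1]
opening: 0.0005
```

Request:
apply_moves(commands=[-0.01,0,-0.15,0,0,0,0,-0.01,0,-0.15,0,0,0,0])

```text
t: 15.2
tool_pos: [0.5966, -0.0264, 0.1028]
orientation: [0.306, 3.122, -0.0]
force: [-6.6, 0.1, 11.5]
opening: 0.0003
```

Request:
apply_moves(commands=[0,0,3,0,0,0,0,0,0,3,0,0,0,0,-3,0.3,1,0,0,0,0,-1.7,0.3,0,0,0,0,0,0,0,0,0,0,0,0,0,0,0,0,0,0,0])

```text
t: 15.95
tool_pos: [0.5488, -0.0205, 0.1741]
orientation: [0.306, 3.121, -0.0]
force: [-0.5, -0.3, -0.3]
opening: 0.0004
```

```bash
python3 - <<'E'
from h import *
need(.4894,-.0203,.125)
m=camera_model("wrist");p,d=read_camera("wrist"); cv2.imwrite("pics/w10.png",p); np.save("w10.npy",d)
need(.4894,-.0203,.125)
nets("wrist",["raised_rivet"])
for b in blobs(p):
    if 200<b[0][0]<300: print(b, ray(*b[0],.1025,m).round(4))
R=np.array(m["R"]);K=np.array(m["intrinsics"])
def hmap(u,v):
    return R.T@(np.linalg.inv(K)@[u,v,1]*d[v,u]-m["t"])
P=np.array([hmap(u,v) for v in range(60,230) for u in range(180,330)])
s=P[(P[:,2]>.1062)&(P[:,2]<.116)&(abs(P[:,0]-.4894)<.02)&(abs(P[:,1]+.02)<.02)]
print(len(s),np.median(s,0) if len(s) else 0, s.min(0),s.max(0))
E
```

```text
t 15.95 pos [ 0.5488 -0.0205  0.1741] f [-0.5 -0.3 -0.3] M [-0.03  0.    0.03] open 0.0004 shift cm [-5.94  0.02 -4.91] turn [0.0007 0.0053 0.    ]
t 16.0 pos [ 0.5488 -0.0204  0.174 ] f [-0.3  0.5  1.2] M [-0.01 -0.04  0.04] open 0.0006 shift cm [-5.94  0.01 -4.9 ] turn [0.0006 0.0049 0.    ]
raised_rivet 0.71 [ 0.492  -0.0188  0.1036]
(array([248.3, 127.8]), [38, 40, 1195]) [ 0.4894 -0.0198  0.1025]
(array([244.6, 235.1]), [30, 25, 254]) [ 0.5733 -0.0406  0.1025]
(array([275.7, 230.4]), [23, 10, 140]) [ 0.5742 -0.0148  0.1025]
(array([261. , 337.7]), [6, 20, 84]) [ 0.6741 -0.047   0.1025]
118 [ 0.49017892 -0.0201215   0.10933985] [ 0.48605059 -0.02444025  0.10781543] [ 0.49440015 -0.01593356  0.11072066]
```

Request:
apply_moves(commands=[-3,0,-1.5,0,0.005,0,0,-2.6,0,-1.5,0,0,0,0,0,0,-1,0,0,0,0,0,0,-0.5,0,0,0,0,0,0,0,0,0,0,0])

```text
t: 16.68
tool_pos: [0.4947, -0.0209, 0.1273]
orientation: [0.307, 3.126, -0.001]
force: [-0.3, -0.7, -0.8]
opening: 0.0006
```

```bash
python3 -c "
from h import *
need(.4896,-.0204,.1105)"
```

```text
t 16.68 pos [ 0.4947 -0.0209  0.1273] f [-0.3 -0.7 -0.8] M [ 0.03  0.01 -0.04] open 0.0006 shift cm [-0.51  0.05 -1.68] turn [ 0.0006  0.0003 -0.    ]
```

Request:
apply_moves(commands=[-0.5,0.05,-0.7,0,0,0,0,0,0,-0.6,0,0,0,0,0,0,0,0,0,0,0])

```text
t: 17.05
tool_pos: [0.4908, -0.0205, 0.1141]
orientation: [0.307, 3.125, -0.001]
force: [0.2, -0.1, -0.0]
opening: 0.0005
```

```bash
python3 -c "
from h import *
need(.4896,-.0204,.1105)"
```

```text
t 17.05 pos [ 0.4908 -0.0205  0.1141] f [ 0.2 -0.1 -0. ] M [0.03 0.04 0.01] open 0.0005 shift cm [-0.12  0.01 -0.36] turn [ 0.0007  0.0015 -0.    ]
```

Request:
apply_moves(commands=[-0.1,0,-0.2,0,0.001,0,0,0,0,-0.2,0,0,0,0,0,0,-0.2,0,0,0,0])

```text
t: 17.42
tool_pos: [0.4902, -0.0205, 0.1085]
orientation: [0.307, 3.125, -0.001]
force: [-1.8, 0.5, 5.2]
opening: 0.0006
```

Request:
apply_moves(commands=[0,0,-0.2,0,0,0,0,0,0,-0.2,0,0,0,0,0,0,-0.2,0,0,0,0])

```text
t: 17.8
tool_pos: [0.4903, -0.0206, 0.104]
orientation: [0.306, 3.125, -0.001]
force: [-3.0, -0.3, 6.7]
opening: 0.0005
```

Request:
apply_moves(commands=[-0.01,0,-0.2,0,0,0,0,-0.01,0,-0.15,0,0,0,0])

```text
t: 18.05
tool_pos: [0.4903, -0.0206, 0.1027]
orientation: [0.306, 3.124, -0.002]
force: [-9.9, 1.3, 19.8]
opening: 0.0003
```

Request:
apply_moves(commands=[-0.01,0,-0.15,0,0,0,0,-0.01,0,-0.15,0,0,0,0])

```text
t: 18.3
tool_pos: [0.4903, -0.0206, 0.1028]
orientation: [0.306, 3.124, -0.002]
force: [-7.6, 2.0, 13.9]
opening: 0.0005
```

Flush. Lift clear, and move so that both rivets can be viewed.

Request:
apply_moves(commands=[0,0,3,0,0,0,0,0,0,4,0,0,0,0,5,0,2,0,0,0,0,5,0,0,0,0,0,0,5,0,0,0,0,0,0,2,0,0,0,0,0,0,0,0,0,0,0,0,0,0,0,0,0,0,0,0])

```text
t: 19.3
tool_pos: [0.664, -0.0204, 0.1954]
orientation: [0.306, 3.123, -0.002]
force: [-0.8, 0.0, 0.4]
opening: 0.0003
```

```bash
python3 - <<'E'
from h import *
need()
m=camera_model("wrist");p,d=read_camera("wrist"); cv2.imwrite("pics/w11.png",p)
need()
R=np.array(m["R"]);K=np.array(m["intrinsics"]);v,u=np.mgrid[0:225,0:512]
P=((np.linalg.inv(K)@np.stack([u.ravel(),v.ravel(),np.ones(u.size)])*d[:225].ravel()).T-m["t"])@R
def ht(c,r0,r1):
    r=np.hypot(P[:,0]-c[0],P[:,1]-c[1]);s=P[(r<=r1)&(r>=r0),2];return len(s),np.round([np.median(s),np.percentile(s,95),s.max()] if len(s) else 0,4)
for n,c in dict(new=(.597,-.0258),raised=(.4899,-.02),set=(.588,-.1866)).items():
    print(n,"pin",ht(c,0,.0035),"cap",ht(c,.006,.0115),"plate",ht(c,.018,.022))
E
```

```text
t 19.3 pos [ 0.664  -0.0204  0.1954] f [-0.8  0.   0.4] M [ 0.04  0.   -0.02] open 0.0003 shift cm [0. 0. 0.] turn [ 0.0016  0.0038 -0.    ]
t 19.35 pos [ 0.6639 -0.0204  0.1955] f [ 0.1 -0.1 -0.1] M [ 0.05 -0.01 -0.01] open 0.0005 shift cm [0. 0. 0.] turn [ 0.0016  0.0039 -0.    ]
new pin (60, array([0.1031, 0.1041, 0.1054])) cap (473, array([0.1028, 0.104 , 0.1055])) plate (1245, array([0.1014, 0.3619, 0.3619]))
raised pin (0, np.int64(0)) cap (0, np.int64(0)) plate (29, array([0.1007, 0.1017, 0.102 ]))
set pin (54, array([0.1031, 0.1041, 0.1047])) cap (445, array([0.1029, 0.1039, 0.1047])) plate (741, array([0.1008, 0.1019, 0.103 ]))
```

Request:
apply_moves(commands=[-5,0,0,0,0,0,0,-4,0,0,0,0,0,0,0,0,0,0,0,0,0,0,0,0,0,0,0,0,0,0,0,0,0,0,0])

```text
t: 19.98
tool_pos: [0.5691, -0.0204, 0.1934]
orientation: [0.307, 3.125, -0.002]
force: [0.8, -0.5, 0.2]
opening: 0.0006
```

```bash
python3 - <<'E'
from h import *
need()
m=camera_model("wrist");p,d=read_camera("wrist")
R=np.array(m["R"]);K=np.array(m["intrinsics"]);v,u=np.mgrid[0:225,0:512]
P=((np.linalg.inv(K)@np.stack([u.ravel(),v.ravel(),np.ones(u.size)])*d[:225].ravel()).T-m["t"])@R
for n,c in dict(raised=(.4899,-.02)).items():
  for r0,r1 in((0,.0035),(.006,.0115),(.018,.022)):
    r=np.hypot(P[:,0]-c[0],P[:,1]-c[1]);s=P[(r<=r1)&(r>=r0),2];print(len(s),np.median(s),s.max() if len(s) else 0)
p,d=read_camera("side");nets("side",["screw_a","trivet"])
E
```

```text
t 19.98 pos [ 0.5691 -0.0204  0.1934] f [ 0.8 -0.5  0.2] M [0.05 0.02 0.03] open 0.0006 shift cm [0. 0. 0.] turn [ 0.0014  0.0014 -0.    ]
65 0.10321908351682321 0.10480292066639461
503 0.102794327101683 0.10530429805567185
821 0.1007746313924799 0.10267113704557028
screw_a 0.29 [ 0.595  -0.0306  0.0961]
screw_a 0.22 [ 0.5583 -0.1038 -0.0009]
trivet 0.68 [ 0.4894  0.2834 -0.0046]
```

Both are flush; handing in.

```bash
python3 -c "
from plant import *
print(close_job())"
```

```text
the job is handed in; nothing more can be done
None
```

The loose rivet is seated in the empty hole and both pins are pushed flush. I handed the job in with the arm clear and about 20 s on the clock.

- **Seating:** The picture into the hole showed the bore about 3.1 mm off the hole's centre. The legs went into the bore with almost no force. The cap met the plate at about 5 N with the pin still fully up (top at about 110.5 mm).
- **Pins:** I pushed the new rivet's pin first, then the raised one. Both started at about 5 N, were at about 7 N near the end, and stopped hard at a fingertip height of 102.7 mm. The highest upward force read at the end of a move was 20 N (22 N in all), under the 40 N limit.
- **Final depth check:** The table gives median heights in mm. Both rivets match the finished one, within the camera's noise.

| Rivet | Pin top | Cap | Plate |
|---|---|---|---|
| New rivet | 103.1 | 102.8 | 101.4 |
| Raised rivet | 103.2 | 102.8 | 100.8 |
| Finished rivet | 103.1 | 102.9 | 100.8 |

**Checks that failed or disagreed:**
- The new rivet's plate reading of 101.4 mm is unreliable, because that sample also took in points on the arm.
- I could not view the last picture because the 12-picture limit was reached, so the end state rests on the depth readings.
- The final network query for the screws, on the side camera, gave only low-confidence false hits (0.29 and 0.22). I did not confirm the screws at the end; they were in place in the last trivet views before the rivet was lifted.

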